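# Park the wheeled battery caddy in its taped bay

## Task

Take the battery caddy on castors by its lift handle and push it straight ahead, latch end first, until its rear castors trail straight behind; only then steer it to the bay marked on the desk by four tape corners and leave it standing centred and square inside them. Keep it rolling on its wheels all the way, and leave the similar box that has no wheels where it stands.

Things in the scene. Friction and masses are not known exactly. Their poses are not given: they have to be found in the camera images.
- caddy_grip (a point): Centre of the caddy's handle, over its middle, 100 mm up: black bar 44 (x) x 14 (y) x 36 high on a yellow box (84 x 68, top 72 up) on an aluminium deck 130 x 96 with 4 swivel castors. x to the caddy's front (black latch), y left, z up; starts facing roughly +y, the bay on that side. The handle floats on a soft spring (150 N/m), 8 mm down, 15 up, wheels staying down. 0.6-0.9 kg.
- mark (a point): Middle of the bay, on the desk: four flat L-shaped corners of pale tape enclosing a rectangle 142 mm long (x) by 108 mm wide (y). x along its length, away from the caddy's start side; z up. The ring of the same tape, 116 mm across, 160 to 200 mm away in x, is not the bay; both can be rolled over.
- castor_rl (a joint): Swivel angle of the caddy's rear left castor (rad), from above, counter-clockwise positive: 0 when it trails straight, its wheel behind its swivel axis along the caddy's x. It turns freely all round (trail 10 mm) and swings close to 0 when the caddy rolls some 60 to 90 mm straight ahead on its wheels.
- castor_rr (a joint): Swivel angle of the caddy's rear right castor, read in the same way.
- spare_box (a point): Middle of the similar yellow box without wheels or deck, loose on low rubber feet beside the caddy's start (160 to 210 mm away in x, up to 100 mm in y). 84 mm (x) by 68 mm (y), 44 mm high, with the same black bar on top, up to 90 mm over the desk. Origin 25 mm up. To be left alone.
There are look-alikes about, which are no part of the job. Leave any brown or purple look-alike of the part that bears caddy_grip alone.

How it is judged:
On the way:
1. pushed on by at least 40 mm and still more than 100 mm from the bay's middle, the caddy has both rear castors within 15 degrees of trailing straight (distance of caddy_grip from where it was at the start of the episode above 0.04 m and horizontal distance between caddy_grip and mark above 0.1 m and value of joint castor_rl between -0.262 and 0.262 rad and value of joint castor_rr between -0.262 and 0.262 rad), for 0.1 s.
At the end, for the whole second after the job is handed in: The caddy stands on its wheels, its middle within 20 mm of the bay's middle and its long axis within 12 degrees of the bay's (horizontal distance between caddy_grip and mark below 0.02 m and angle between the x axis of caddy_grip and the x axis of mark, either way round below 0.21 rad and angle between caddy_grip's own z axis and vertical below 0.1 rad and height (world z) of caddy_grip between 0.09 and 0.112 m); the robot touches nothing.
It fails at once if the caddy is lifted off the desk (handle centre more than 135 mm up) (height (world z) of caddy_grip above 0.135 m).
It fails at once if the box without wheels is moved more than 15 mm (distance of spare_box from where it was at the start of the episode above 0.015 m).
It also fails if it takes over 51 s, if anything falls off the work surface, if the arm or the gripper's body presses on something with over 40 N, if the wrist force passes 120 N, or if a joint passes its speed limit or range.

## Robot

A 6-joint arm with a two-finger parallel gripper is mounted at the origin on the work surface. World frame = base frame: x ahead of the robot, y to its left, z up, the work surface at z = 0. Lengths are in m, angles in rad, forces in N, time in s.
With the tool pointing down it reaches from about 0.35 to 0.85 m from the base axis. Payload 8.1 kg.
Tool frame: the origin (TCP) lies at the very end of the fingers, on their centre line; the grasp point (between the pads) lies 19 mm behind it; z points along the fingers, x is the direction in which the jaws open and shut, and the axes are right-handed (so a half turn about z gives the same grasp; the last joint's range is limited). The gripper opens to 93 mm and grips with 3 to 60 N. Pads are 15 mm wide; open, the fingers measure 128 mm over their backs; the gripper's body (75 mm by 188 mm) begins 65 mm behind the grasp point.
Start: joints at [-1.211, 0.13, 1.488, -0, 1.523, -0.085], TCP at [0.258, -0.542, 0.219] pointing down, gripper open.
Joint ranges: [-2.96, 2.96], [-0.89, 2.26], [0.02, 2.5], [-1.34, 4.48], [0, 2.73], [-2.66, 2.66]. Speed limits (rad/s): [2.39, 2.39, 2.79, 3.14, 3.14, 3.14].

## Interface

Orientations are given as a rotation vector (axis times angle).
In Python, from plant import robot gives the robot as it stands. The module is installed in compiled form; this text tells all that it offers.
- The arm moves only by the tool jog_arm, never from a script. Its argument "commands" is one flat list of numbers, 5 for each row, row after row: the gripper's target within -1 to 1 (shut at 1, half-way at 0, fully open at -1), then the shift along the tool's x, y, z in m, then the turn about the tool's z in degrees. A call has 1 to 20 rows; each row shifts and turns the commanded pose from where the row before left it, along the tool's axes as they then stand; what a row does not reach is not made up. A row lasts 1/12 s, in which the tool goes at most 41.7 mm and 7.16 degrees, less where a joint would pass 70% of its speed; a pose out of reach is approached as far as the arm can. A call is refused whole if a number of a shift passes 0.0417 or a number of a turn 7.16, either way. A call with a gripper value outside its range is refused whole. The fingers move at their own pace and stop on an object; "grip_force" is the grip in N (left out, the last holds). Time passes only in rows, so rows that do not move let the fingers close. It gives the time, the measured TCP pose, the force and the opening at its end, in the units of the state.
- robot.read_state(): the state, without advancing time (a new reading comes with each control period).
- robot.read_camera(name): name is "scene" or "top" or "wrist"; returns a dict with "img" (420x560x3 uint8, blue, green, red), "vfov" (degrees; the focal length in pixels is half the picture's height over the tangent of half this angle, whatever the lens; pixels are square), "cx", "cy" (the principal point, pixels), "extrinsics" (4x4, takes a point from world to camera coordinates). Camera axes: x right, y down, z forward; pixel columns grow to the right and rows downward; lengths in m; the calibration is good to about 2 mm. A picture is of the moment at which its call begins. There is no depth.
- robot.close_job(): hands the job in, once; it reports no verdict.
Trained networks look in a picture, given as the dict that the camera call returned (one of the last four; its "shot" number tells which), for a name from the list of things; names that differ only in an ending like _2 or _b are one class to them, and where a whole thing is asked for, a point or a joint stands for the part that bears it (a point fixed in the world has none). Each returns a list of dicts, best first, with "score" (0 to 1); they miss things now and then, are a little off and sometimes report something else, mostly with a low value. They report only what shows in the picture. A call takes as long as a camera call. They do not tell look-alikes from the thing itself.
- robot.recognise(thing, picture): "box" ([centre column, centre row, width, height] as shares, 0 to 1, of the picture: columns of its width, rows of its height, round what is visible of it).
- robot.pinpoint(thing, picture): "position" ([row, column] as shares, 0 to 1, of the picture: columns of its width, rows of its height: a listed point, or the origin of a listed thing).
The state is a dict: "t": time; "q": joint angles; "dq": joint speeds; "joint_torque": joint torques, N m; "tool_pos": TCP position; "orientation": TCP orientation; "force": force on the tool from outside, world axes, zero at the start; "wrist_torque": the same for the moment, N m; "opening": finger opening in m.
Only numpy, scipy, OpenCV 4.12 (cv2) and the standard library are available. Lean on these libraries where they do the work, as an engineer would, in place of code of your own. Each camera call takes 0.05 s, during which the arm holds its last target.

## Working session

There is one attempt and no reset: what is moved stays moved. The work goes in short steps, Python scripts to look and compute and a tool call to move; the robot and the scene stay as the last step left them, time stands still between calls to the robot, and variables do not carry over. Pictures are saved under pics/ and viewed, and the job is handed in when it is done.

Besides the shell and the picture viewer there is one more tool, called after "Request:" as name(argument=value, ...), one argument or row to a line, values as JSON. jog_arm: Moves the arm, as the interface text tells. Its arguments: {"type":"object","properties":{"commands":{"type":"array"},"grip_force":{"type":"number"}},"required":["commands"]}

```bash
mkdir -p pics
cat > h.py <<'E'
import numpy as np, cv2
from plant import robot
def ray(c,u,v):
    H,W=c['img'].shape[:2]; f=H/2/np.tan(np.radians(c['vfov'])/2)
    E=np.array(c['extrinsics']); R=E[:3,:3]; t=E[:3,3]
    d=R.T@np.array([(u-c['cx'])/f,(v-c['cy'])/f,1]); return -R.T@t,d
def onz(c,u,v,z):
    o,d=ray(c,u,v); return o+d*(z-o[2])/d[2]
def proj(c,p):
    H,W=c['img'].shape[:2]; f=H/2/np.tan(np.radians(c['vfov'])/2)
    E=np.array(c['extrinsics']); q=E[:3,:3]@np.array(p)+E[:3,3]
    return c['cx']+f*q[0]/q[2],c['cy']+f*q[1]/q[2]
E
python3 - <<'E'
from h import *
s=robot.read_state(); print(s['t'],s['tool_pos'],s['orientation'],s['opening'])
Z={'caddy_grip':.1,'mark':0,'spare_box':.025,'castor_rl':.02,'castor_rr':.02}
for n in ['top','scene']:
    c=robot.read_camera(n); cv2.imwrite(f'pics/{n}0.png',c['img']); print(n,c['vfov'],c['cx'],c['cy'],np.round(c['extrinsics'],3).tolist())
    for t in Z:
        for r in robot.pinpoint(t,c)[:4]:
            v,u=r['position']; u*=560; v*=420
            print(t,round(r['score'],2),round(u),round(v),np.round(onz(c,u,v,Z[t]),3))
E
```

```text
0.0 [ 0.25801118 -0.54106124  0.21757668] [-2.65578384e+00  1.67608485e+00  2.30266626e-03] 0.09308404184338187
top 45.60434097728863 275.8344370949523 209.2076516952274 [[0.024, -1.0, 0.001, -0.106], [-0.987, -0.024, -0.158, 0.568], [0.158, 0.003, -0.987, 1.227], [0.0, 0.0, 0.0, 1.0]]
caddy_grip 0.71 395 242 [ 0.489 -0.381  0.1  ]
caddy_grip 0.59 335 176 [ 0.648 -0.236  0.1  ]
caddy_grip 0.5 409 164 [ 0.682 -0.42   0.1  ]
spare_box 0.97 332 262 [ 0.441 -0.239  0.025]Traceback (most recent call last):
  File "<stdin>", line 7, in <module>
ValueError: it knows: caddy_grip, mark, spare_box
```

Run:
```python
from h import *
Z={'caddy_grip':.1,'mark':0,'spare_box':.025}
for n in ['top','scene']:
    c=robot.read_camera(n); cv2.imwrite(f'pics/{n}1.png',c['img'])
    for t in Z:
        for r in robot.pinpoint(t,c)[:4]:
            v,u=r['position']; u*=560; v*=420
            print(n,t,round(r['score'],2),round(u),round(v),np.round(onz(c,u,v,Z[t]),3))
    if n=='top': cv2.imwrite('pics/topcrop.png',cv2.resize(c['img'][130:300,270:460],None,fx=4,fy=3.5,interpolation=2))
```

```text
top caddy_grip 0.7 333 175 [ 0.651 -0.231  0.1  ]
top caddy_grip 0.68 395 239 [ 0.495 -0.381  0.1  ]
top caddy_grip 0.57 410 165 [ 0.68  -0.421  0.1  ]
top spare_box 0.74 331 262 [ 0.442 -0.235  0.025]
scene caddy_grip 0.81 157 298 [ 0.49  -0.384  0.1  ]
scene caddy_grip 0.77 222 384 [ 0.692 -0.422  0.1  ]
scene caddy_grip 0.52 276 284 [ 0.645 -0.223  0.1  ]
scene spare_box 0.83 203 252 [ 0.443 -0.23   0.025]
```

View pics/top0.png

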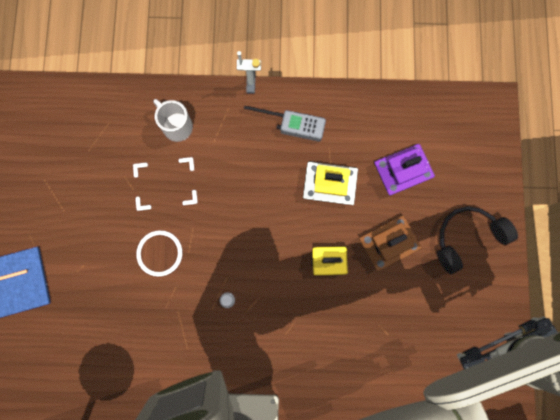

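View pics/topcrop.png

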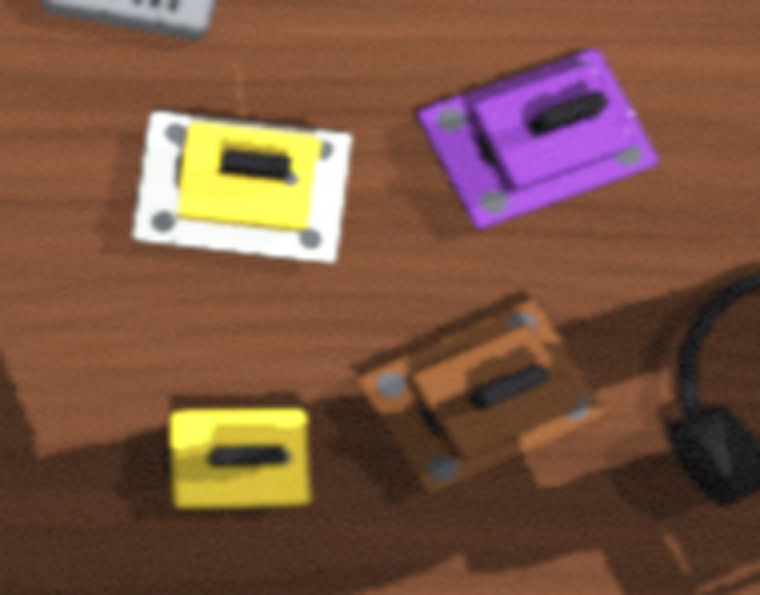

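View pics/scene1.png

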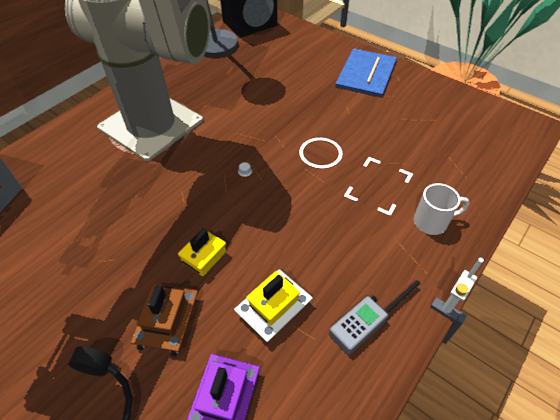

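Run:
```python
from h import *
c=robot.read_camera('top')
im=c['img']
def blobs(mask,z,n):
    k,l,st,ce=cv2.connectedComponentsWithStats(mask.astype('uint8'))
    for i in range(1,k):
        if st[i,4]<25: continue
        ys,xs=np.where(l==i); P=np.array([onz(c,x,y,z)[:2] for x,y in zip(xs,ys)],dtype=np.float32)
        r=cv2.minAreaRect(P); print(n,st[i,4],np.round(ce[i]),np.round(r[0],4),np.round(r[1],3),round(r[2],1))
hsv=cv2.cvtColor(im,cv2.COLOR_BGR2HSV)
roi=np.zeros(im.shape[:2],bool); roi[130:300,120:365]=1
blobs(roi&(hsv[...,1]<70)&(hsv[...,2]>165),0.0,'white z0')
blobs(roi&(hsv[...,1]<70)&(hsv[...,2]>150),0.03,'white z.03')
blobs(roi&(hsv[...,0]>22)&(hsv[...,0]<36)&(hsv[...,1]>120)&(hsv[...,2]>100),0.072,'yellow')
blobs(roi&(hsv[...,2]<45),0.118,'black')
cv2.imwrite('pics/baycrop.png',cv2.resize(im[140:220,120:365],None,fx=3.2,fy=3.2,interpolation=2))
```

```text
white z0 27 [170. 130.] [0.7864 0.1986] [0.003 0.041] 1.4
white z0 124 [309. 132.] [ 0.7868 -0.163 ] [0.02  0.098] 1.4
white z0 122 [188. 162.] [0.6944 0.1517] [0.038 0.04 ] 9.8
white z0 120 [138. 168.] [0.6763 0.2737] [0.04  0.037] 4.0
white z0 856 [330. 187.] [ 0.6517 -0.2348] [0.137 0.102] 83.7
white z0 125 [191. 199.] [0.6038 0.1386] [0.038 0.041] 7.8
white z0 125 [141. 205.] [0.5792 0.2654] [0.049 0.031] 54.9
white z0 684 [159. 253.] [0.4553 0.2094] [0.12  0.119] 47.7
white z0 26 [226. 298.] [0.3451 0.0293] [0.008 0.018] 1.4
white z.03 170 [174. 135.] [0.7647 0.1832] [0.027 0.062] 1.4
white z.03 159 [308. 132.] [ 0.7772 -0.1588] [0.019 0.101] 1.4
white z.03 125 [188. 162.] [0.6882 0.1461] [0.035 0.043] 1.4
white z.03 122 [138. 168.] [0.6693 0.2652] [0.039 0.037] 4.0
white z.03 915 [329. 187.] [ 0.6452 -0.2315] [0.135 0.1  ] 83.7
white z.03 126 [191. 199.] [0.5984 0.1332] [0.037 0.04 ] 7.8
white z.03 129 [141. 205.] [0.574  0.2566] [0.049 0.03 ] 54.9
white z.03 692 [159. 253.] [0.4533 0.2024] [0.117 0.116] 47.7
white z.03 41 [226. 297.] [0.3469 0.0265] [0.01  0.023] 1.4
yellow 764 [331. 180.] [ 0.6436 -0.2295] [0.084 0.07 ] 82.6
yellow 885 [329. 260.] [ 0.4433 -0.2264] [0.068 0.085] 1.4
```

Candidates in the top view: white deck with a yellow box at (333,178), plain yellow box at (331,262), brown at (392,240), purple at (405,167). The caddy is the one at (333,178). It has a yellow box on an aluminium deck with castors, and its latch faces left (+y). The box at (331,262) has no deck, so it is the spare. The enlarged crop confirms this. The bay is the four corners around (165,184), and the ring is at (159,253).

I'll hover over the caddy first.

Request:
jog_arm(
  commands=[-1,-0.007,-0.03,0,0,-1,-0.007,-0.03,0,0,-1,-0.007,-0.03,0,0,-1,-0.007,-0.03,0,0,-1,-0.007,-0.03,0,0,-1,-0.007,-0.03,0,0,-1,-0.007,-0.03,0,0,-1,-0.007,-0.03,0,0,-1,-0.007,-0.03,0,0,-1,-0.007,-0.03,0,0,-1,-0.007,-0.03,0,0,-1,-0.007,-0.03,0,0,-1,-0.007,-0.03,0,0,-1,-0.007,-0.03,0,0,-1,-0.007,-0.03,0,0,-1,-0.007,-0.03,0,0],
)

```text
t: 1.98
tool_pos: [0.6444, -0.2328, 0.2187]
orientation: [2.657, -1.677, 0.0]
force: [0.3, -0.3, 0.7]
opening: 0.0932
```

Request:
jog_arm(
  commands=[-1,0,0,0,-6.5,-1,0,0,0,-6.5,-1,0,0,0,-6.5,-1,0,0,0,-6.5,-1,0,0,0,-6.5,-1,0,0,0,-6.5,-1,0,0,0,-6.5,-1,0,0,0,-6.5,-1,0,0,0,-6.5,-1,0,0,0,0,-1,0,0,0,0],
)

```text
t: 2.9
tool_pos: [0.6433, -0.234, 0.2186]
orientation: [3.137, -0.17, -0.0]
force: [0.2, -0.6, 0.0]
opening: 0.0931
```

```bash
cat >> h.py <<'E'
from scipy.spatial.transform import Rotation as Ro
def tool():
    s=robot.read_state(); R=Ro.from_rotvec(s['orientation']).as_matrix()
    return s,R,np.degrees(np.arctan2(R[1,0],R[0,0]))
def hsvblobs(c,kind,z,mn=200,roi=None):
    h=cv2.cvtColor(c['img'],cv2.COLOR_BGR2HSV)
    m=(h[...,1]<70)&(h[...,2]>150) if kind=='w' else (h[...,0]>22)&(h[...,0]<36)&(h[...,1]>120)&(h[...,2]>100)
    k,l,st,ce=cv2.connectedComponentsWithStats(m.astype('uint8'))
    for i in range(1,k):
        if st[i,4]<mn: continue
        ys,xs=np.where(l==i); P=np.array([onz(c,x,y,z)[:2] for x,y in zip(xs,ys)],dtype=np.float32)
        r=cv2.minAreaRect(P); print(kind,st[i,4],np.round(ce[i]),np.round(r[0],4),np.round(r[1],3),round(r[2],1))
E
python3 - <<'E'
from h import *
s,R,y=tool(); print(s['t'],s['tool_pos'],y,R[:,2])
for n in ['wrist','top']:
    c=robot.read_camera(n); cv2.imwrite(f'pics/{n}2.png',c['img'])
    for t,z in (('caddy_grip',.1),('mark',0)):
        for r in robot.pinpoint(t,c)[:4]:
            v,u=r['position']; u*=560; v*=420
            print(n,t,round(r['score'],2),round(u),round(v),np.round(onz(c,u,v,z),3))
    hsvblobs(c,'y',.072)
    hsvblobs(c,'w',0,60)
E
```

```text
2.9 [ 0.64331992 -0.23398269  0.21861058] -6.220096320986166 [-2.07828342e-06 -1.23748150e-05 -1.00000000e+00]
wrist caddy_grip 0.9 336 373 [ 0.682 -0.424  0.1  ]
wrist caddy_grip 0.89 152 360 [ 0.491 -0.387  0.1  ]
wrist caddy_grip 0.72 285 207 [ 0.647 -0.236  0.1  ]
wrist caddy_grip 0.59 105 204 [ 0.487 -0.215  0.1  ]
y 4809 [282. 190.] [ 0.6448 -0.2302] [0.084 0.067] 83.9
y 4344 [108. 200.] [ 0.4673 -0.2232] [0.076 0.077] 3.0
w 3800 [426.  96.] [ 0.8143 -0.159 ] [0.12  0.062] 78.8
w 3786 [281. 175.] [ 0.6433 -0.2385] [0.14  0.105] 83.8
w 141 [338. 291.] [ 0.7022 -0.3869] [0.018 0.017] 86.3
w 127 [289. 316.] [ 0.6342 -0.4177] [0.018 0.017] 4.7
w 137 [157. 339.] [ 0.4501 -0.4341] [0.002 0.175] 83.8
w 2172 [157. 350.] [ 0.4407 -0.4551] [0.035 0.194] 83.8
top caddy_grip 0.68 393 242 [ 0.488 -0.377  0.1  ]
top caddy_grip 0.5 334 177 [ 0.645 -0.233  0.1  ]
top caddy_grip 0.42 413 164 [ 0.683 -0.429  0.1  ]
y 266 [321. 178.] [ 0.6472 -0.205 ] [0.031 0.068] 82.7
w 24448 [284. 292.] [ 0.481  -0.1773] [0.257 1.062] 66.1
w 194 [246.  65.] [ 0.9812 -0.0049] [0.032 0.067] 1.4
w 3304 [376.  99.] [ 0.8894 -0.3578] [0.171 0.158] 65.8
w 473 [171. 116.] [0.8308 0.2027] [0.092 0.087] 3.0
w 90 [288. 122.] [ 0.8188 -0.1282] [0.04  0.047] 79.7
w 174 [358. 134.] [ 0.7864 -0.3077] [0.087 0.019] 65.9
w 117 [339. 159.] [ 0.7137 -0.261 ] [0.064 0.028] 57.2
w 104 [188. 162.] [0.6954 0.1531] [0.036 0.04 ] 2.9
w 107 [138. 168.] [0.6753 0.2737] [0.038 0.037] 4.0
w 113 [191. 199.] [0.5985 0.1313] [0.03  0.049] 50.5
w 186 [336. 199.] [ 0.608  -0.2534] [0.086 0.017] 81.8
w 105 [141. 205.] [0.5859 0.2609] [0.036 0.038] 8.6
w 577 [159. 253.] [0.4541 0.2107] [0.117 0.117] 3.1
w 78 [224. 300.] [0.34   0.0355] [0.017 0.032] 65.2
w 383 [ 95. 413.] [0.0606 0.3408] [0.038 0.088] 1.4
```

View pics/wrist2.png

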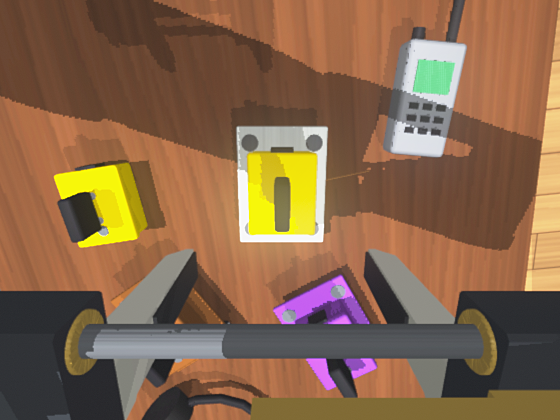

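View pics/baycrop.png

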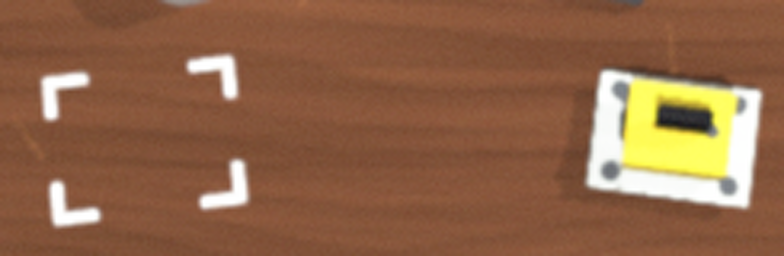

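The wrist view shows the caddy centred at about (282,190), i.e. world (0.645,-0.230), yaw 83.8°, latch end up. The spare box is at (100,205). The jaws are aligned across the bar, so I'll descend and grip.

Request:
jog_arm(
  commands=[-1,0.001,-0.004,0.02,0,-1,0,0,0.025,0,-1,0,0,0.025,0,-1,0,0,0.025,0,-1,0,0,0.02,0,-1,0,0,0.012,0,-1,0,0,0.008,0,-1,0,0,0,0,1,0,0,0,0,1,0,0,0,0,1,0,0,0,0,1,0,0,0,0,1,0,0,0,0,1,0,0,0,0,1,0,0,0,0,1,0,0,0,0,1,0,0,0,0,1,0,0,0,0],
  grip_force=30,
)

```text
t: 4.7
tool_pos: [0.6446, -0.2301, 0.0835]
orientation: [-3.137, 0.165, 0.0]
force: [-0.0, 0.3, -0.1]
opening: 0.0313
```

Run:
```python
from h import *
from scipy.optimize import least_squares
s,R,y=tool(); print(s['t'],s['tool_pos'],y,s['opening'],s['force'])
for n in ['wrist','scene']:
    c=robot.read_camera(n); cv2.imwrite(f'pics/{n}3.png',c['img'])
# bay from top & scene
for n in ['top','scene']:
    c=robot.read_camera(n); h=cv2.cvtColor(c['img'],cv2.COLOR_BGR2HSV)
    m=(h[...,1]<90)&(h[...,2]>140); P=[]
    k,l,st,ce=cv2.connectedComponentsWithStats(m.astype('uint8'))
    for i in range(1,k):
        w=onz(c,*ce[i],0)
        if 30<st[i,4]<300 and np.hypot(w[0]-.638,w[1]-.206)<.11:
            ys,xs=np.where(l==i); q=np.array([onz(c,x,yy,0)[:2] for x,yy in zip(xs,ys)]); P.append(q)
    q=np.vstack(P).astype(np.float32); r=cv2.minAreaRect(q); 
    print(n,len(P),np.round(r[0],4),np.round(r[1],3),r[2],'cen',np.mean([p.mean(0) for p in P],0),[np.round(p.mean(0),3).tolist() for p in P])
    for e in robot.pinpoint('mark',c): v,u=e['position']; print('mark',e['score'],onz(c,u*560,v*420,0))
```

```text
4.7 [ 0.64462849 -0.23006262  0.08353714] -6.013874802794995 0.031315249084258874 [-0.0141352   0.28953053 -0.12595388]
top 4 [0.6404 0.2059] [0.13  0.164] 8.203557014465332 cen [0.64024129 0.20613992] [[0.7, 0.147], [0.681, 0.279], [0.599, 0.133], [0.581, 0.265]]
scene 4 [0.6379 0.2072] [0.128 0.163] 8.450094223022461 cen [0.63793227 0.20702558] [[0.579, 0.266], [0.678, 0.281], [0.598, 0.133], [0.697, 0.148]]
```

View pics/scene3.png

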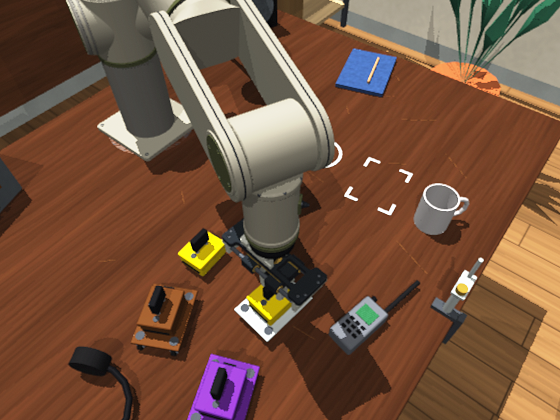

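View pics/wrist3.png

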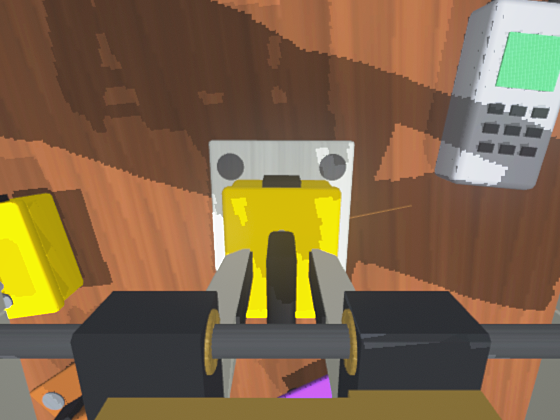

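The jaws are astride the black bar (282,270) but still closing, at 31 mm. The bay is at (0.639,0.2065), yaw 98.3°. I'll finish closing.

Request:
jog_arm(
  commands=[1,0,0,0,0,1,0,0,0,0,1,0,0,0,0,1,0,0,0,0,1,0,0,0,0,1,0,0,0,0],
)

```text
t: 5.5
tool_pos: [0.6447, -0.2301, 0.0836]
orientation: [-3.137, 0.165, 0.0]
force: [0.5, 0.2, 1.2]
opening: 0.0135
```

Request:
jog_arm(
  commands=[1,0,-0.003,0,0,1,0,-0.006,0,0,1,0,-0.009,0,0,1,0,-0.009,0,0,1,0,-0.009,0,0,1,0,-0.009,0,0,1,0,-0.009,0,0,1,0,-0.009,0,0,1,0,-0.009,0,0,1,0,-0.009,0,0,1,0,-0.009,0,0,1,0,-0.009,0,0,1,0,-0.009,0,0,1,0,-0.009,0,0,1,0,-0.009,0,0,1,0,-0.009,0,0,1,0,-0.006,0,0,1,0,-0.003,0,0,1,0,0,0,0,1,0,0,0,0],
)

```text
t: 7.17
tool_pos: [0.6598, -0.0867, 0.0836]
orientation: [-3.137, 0.164, 0.0]
force: [0.6, 0.6, 0.1]
opening: 0.0142
```

Run:
```python
from h import *
s,R,y=tool(); print(s['t'],s['tool_pos'],y,s['opening'],s['force'])
for n in ['wrist','scene']:
    c=robot.read_camera(n); cv2.imwrite(f'pics/{n}4.png',c['img'])
    if n=='wrist': hsvblobs(c,'w',.04,500)
    if n=='scene': u,v=map(int,proj(c,[.66,-.08,.05])); cv2.imwrite('pics/sc4.png',cv2.resize(c['img'][v-60:v+70,u-80:u+80],None,fx=4.5,fy=4.5,interpolation=2))
```

```text
7.1667 [ 0.65981846 -0.08669354  0.0836167 ] -5.997078081965001 0.014178366860749615 [0.56273432 0.63415675 0.05830028]
w 8086 [286. 199.] [ 0.6591 -0.0892] [0.133 0.092] 83.8
w 3762 [484. 275.] [ 0.7987 -0.1372] [0.072 0.056] 78.5
w 1383 [250. 279.] [ 0.6297 -0.1223] [0.06  0.024] 77.5
w 1684 [ 14. 392.] [ 0.4303 -0.1951] [0.06 0.03] 83.7
```

View pics/sc4.png

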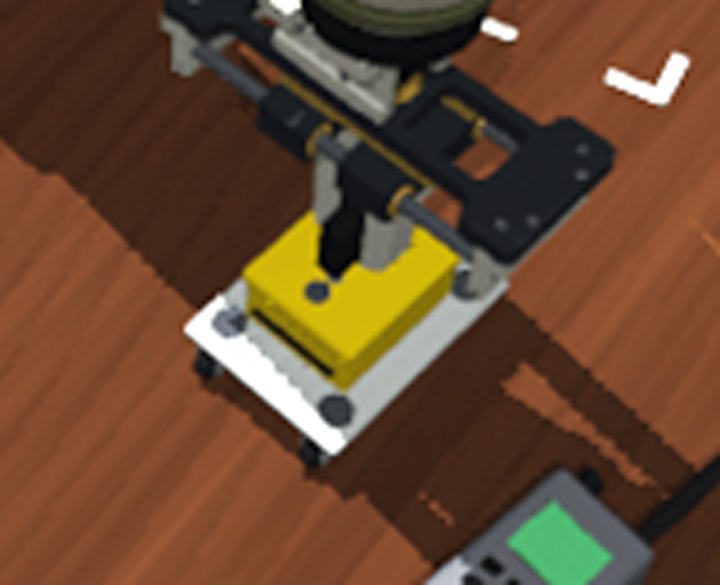

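View pics/wrist4.png

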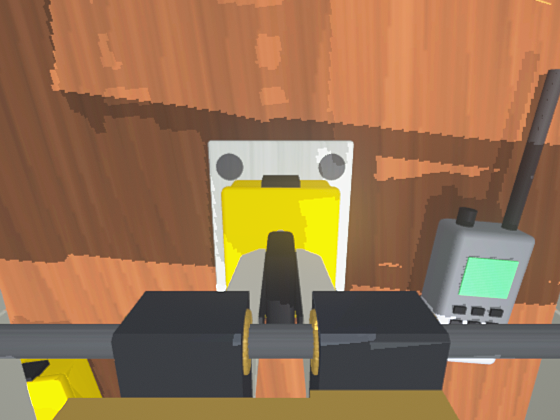

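After 144 mm straight, the rear wheels (208,365) and (310,452) in the scene crop hang behind their swivels, both pointing the same way, so they are trailing. I'll go 30 mm further straight to be sure, then plan the arc.

Request:
jog_arm(
  commands=[1,0,-0.005,0,0,1,0,-0.01,0,0,1,0,-0.01,0,0,1,0,-0.005,0,0,1,0,0,0,0,1,0,0,0,0],
)

```text
t: 7.77
tool_pos: [0.663, -0.0561, 0.0836]
orientation: [-3.137, 0.163, 0.0]
force: [-0.7, 0.3, -0.3]
opening: 0.0139
```

Run:
```python
from h import *
s,R,y=tool(); p=s['tool_pos']; print(s['t'],p,y,s['force'])
T=np.array([.639,.2065]); Y=8.3
for n in (1,):
  best=[]
  for k in range(6,26):
    t=-(Y-y)/k
    for N in (26,):
      P=np.zeros(2); a=y; M=np.zeros((2,2))
      for i in range(N):
        c,s_=np.cos(np.radians(a)),np.sin(np.radians(a)); M+=np.array([[c,s_],[s_,-c]])
        if i<k: a-=t
      sh=np.linalg.solve(M,T-np.array(p[:2])); print(k,round(t,3),np.round(sh*1000,2))
```

```text
7.7667 [ 0.66298737 -0.0560708   0.08362667] -5.939301441042072 [-0.67358819  0.31193557 -0.33609176]
6 -2.373 [  0.21 -10.16]
7 -2.034 [  0.16 -10.17]
8 -1.78 [  0.11 -10.17]
9 -1.582 [  0.06 -10.17]
10 -1.424 [ 1.000e-02 -1.017e+01]
11 -1.294 [ -0.04 -10.17]
12 -1.187 [ -0.08 -10.18]
13 -1.095 [ -0.13 -10.18]
14 -1.017 [ -0.18 -10.18]
15 -0.949 [ -0.23 -10.18]
16 -0.89 [ -0.28 -10.17]
17 -0.838 [ -0.33 -10.17]
18 -0.791 [ -0.38 -10.17]
19 -0.749 [ -0.43 -10.17]
20 -0.712 [ -0.47 -10.17]
21 -0.678 [ -0.52 -10.16]
22 -0.647 [ -0.57 -10.16]
23 -0.619 [ -0.62 -10.15]
24 -0.593 [ -0.67 -10.15]
25 -0.57 [ -0.72 -10.14]
```

Request:
jog_arm(
  commands=[1,0,-0.0102,0,-1.42,1,0,-0.0102,0,-1.42,1,0,-0.0102,0,-1.42,1,0,-0.0102,0,-1.42,1,0,-0.0102,0,-1.42,1,0,-0.0102,0,-1.42,1,0,-0.0102,0,-1.42,1,0,-0.0102,0,-1.42,1,0,-0.0102,0,-1.42,1,0,-0.0102,0,-1.42,1,0,-0.0102,0,0,1,0,-0.0102,0,0,1,0,-0.0102,0,0,1,0,-0.0102,0,0,1,0,-0.0102,0,0,1,0,-0.0102,0,0,1,0,-0.0102,0,0,1,0,-0.006,0,0,1,0,0,0,0],
)

```text
t: 9.35
tool_pos: [0.6509, 0.1232, 0.0836]
orientation: [-3.133, -0.226, 0.0]
force: [-0.4, 1.2, -0.6]
opening: 0.0138
```

Run:
```python
from h import *
s,R,y=tool(); p=s['tool_pos']; print(s['t'],p,y,s['force'],s['opening'])
print('tool shift left', R.T@(np.array([.639,.2065,p[2]])-p))
c=robot.read_camera('wrist'); cv2.imwrite('pics/wrist5.png',c['img']); hsvblobs(c,'w',.04,500); hsvblobs(c,'y',.072,500)
```

```text
9.35 [0.65087574 0.12321831 0.08358592] 8.267543547730742 [-0.39092219  1.22533872 -0.56994607] 0.013776778956010103
tool shift left [ 2.23223880e-04 -8.41238246e-02  6.86316218e-05]
w 2742 [71. 88.] [0.5065 0.1965] [0.095 0.045] 65.2
w 569 [194.  22.] [0.5835 0.2445] [0.007 0.022] 8.2
w 566 [366.  22.] [0.6802 0.2585] [0.007 0.022] 8.2
w 1485 [524. 204.] [0.8146 0.1598] [0.038 0.099] 22.0
w 7243 [279. 181.] [0.649 0.134] [0.105 0.105] 8.2
y 8022 [280. 220.] [0.6489 0.1346] [0.067 0.067] 8.9
```

View pics/wrist5.png

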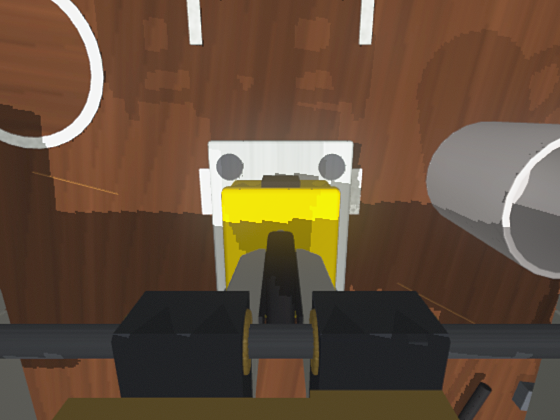

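The wrist view shows the caddy lined up with the bay. The far tape arms are at columns 194 and 366, and the deck centre is at column 281. 84 mm remain, straight ahead.

Request:
jog_arm(
  commands=[1,0,-0.006,0,0,1,0,-0.01,0,0,1,0,-0.01,0,0,1,0,-0.01,0,0,1,0,-0.01,0,0,1,0,-0.01,0,0,1,0,-0.01,0,0,1,0,-0.01,0,0,1,0,-0.005,0,0,1,0,-0.003,0,0,1,0,0,0,0,1,0,0,0,0],
)

```text
t: 10.4
tool_pos: [0.6392, 0.2046, 0.0836]
orientation: [-3.134, -0.225, 0.0]
force: [0.3, 0.5, -0.4]
opening: 0.0137
```

Run:
```python
from h import *
s,R,y=tool(); p=s['tool_pos']; print(s['t'],p,y,s['force'],s['opening'])
for n in ('wrist','scene'):
    c=robot.read_camera(n); cv2.imwrite(f'pics/{n}6.png',c['img'])
```

```text
10.4 [0.639202   0.20456542 0.08356822] 8.204412747252812 [ 0.27913658  0.46992773 -0.44651031] 0.013737275685374872
```

View pics/wrist6.png

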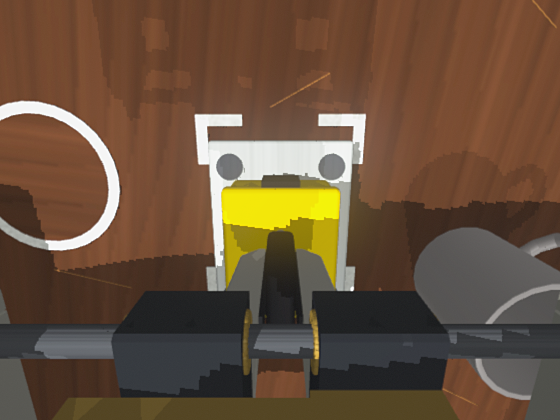

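View pics/scene6.png

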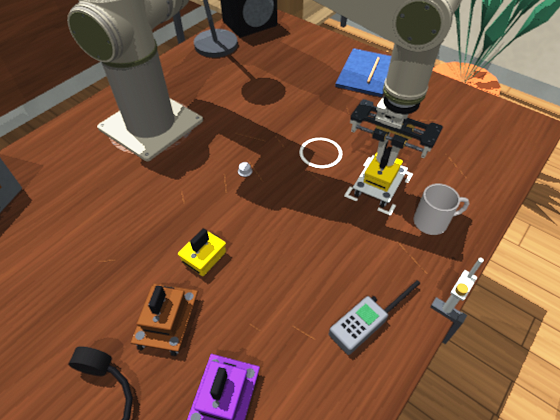

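The caddy stands inside the four corners, square, about 2 mm short. I'll nudge it, release, and lift clear.

Request:
jog_arm(
  commands=[1,0,-0.002,0,0,1,0,0,0,0,1,0,0,0,0,0,0,0,0,0,0,0,0,0,0,0,0,0,0,0,0,0,0,0,0,0,0,0,0,0,0,0,0,0,0,0,0,0,0,0,0,0,0,0,0,0,0,-0.01,0,0,0,0,-0.02,0,0,0,0,-0.03,0,0,0,0,-0.03,0,0,0,0,-0.03,0,0,0,0,-0.03,0],
)

```text
invalid input
```

Request:
jog_arm(
  commands=[0,0,0.03,-0.02,0,0,0,0.03,-0.02,0,0,0,0.03,-0.01,0,0,0,0.03,0,0,0,0,0.03,0,0,0,0,0.03,0,0,0,0,0.03,0,0,0,0,0.03,0,0,0,0,0,0,0],
)

```text
t: 11.25
tool_pos: [0.6738, -0.0397, 0.1337]
orientation: [3.132, 0.216, 0.0]
force: [0.1, -0.0, 0.1]
opening: 0.0467
```

Run:
```python
from h import *
s,R,y=tool(); p=s['tool_pos']; print(s['t'],p,y,s['force'],s['opening'])
for n in ('top','scene','wrist'):
    c=robot.read_camera(n); cv2.imwrite(f'pics/{n}7.png',c['img']); print(n)
    hsvblobs(c,'y',.072,200)
    for r in robot.pinpoint('caddy_grip',c)[:4]:
        v,u=r['position']; print(round(r['score'],2),np.round(onz(c,u*560,v*420,.1),3))
    if n!='wrist':
        u,v=map(int,proj(c,[.639,.2065,.04])); cv2.imwrite(f'pics/{n}7c.png',cv2.resize(c['img'][v-55:v+55,u-70:u+70],None,fx=4.5,fy=4.5,interpolation=2))
```

```text
11.25 [ 0.67375291 -0.03969336  0.13374522] 7.885316604845383 [ 0.09657558 -0.01440637  0.08437509] 0.04666007445158914
top
y 777 [161. 180.] [0.6352 0.1986] [0.071 0.086] 8.3
y 893 [329. 261.] [ 0.4423 -0.2263] [0.07  0.086] 3.9
0.49 [ 0.678 -0.427  0.1  ]
0.46 [0.645 0.199 0.1  ]
scene
y 384 [387. 169.] [0.643  0.2038] [0.059 0.078] 7.9
y 1026 [204. 254.] [ 0.4682 -0.2454] [0.082 0.09 ] 1.3
0.61 [ 0.689 -0.424  0.1  ]
0.48 [0.642 0.202 0.1  ]
wrist
y 219 [ 29. 320.] [ 0.4843 -0.1396] [0.033 0.007] 8.2
y 989 [ 36. 385.] [ 0.4847 -0.2067] [0.016 0.058] 8.1
```

View pics/top7c.png

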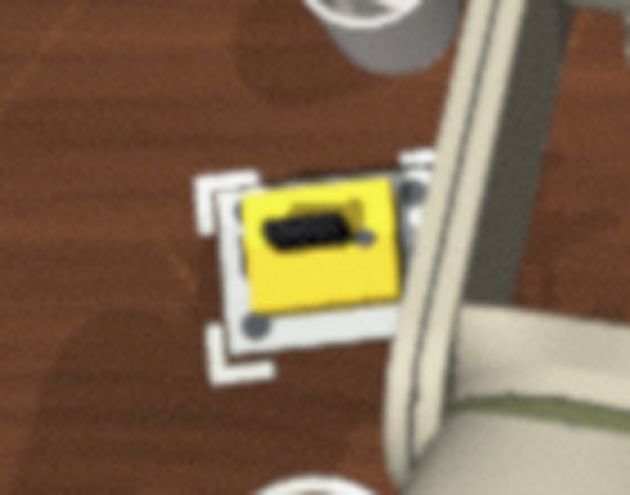

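View pics/scene7c.png

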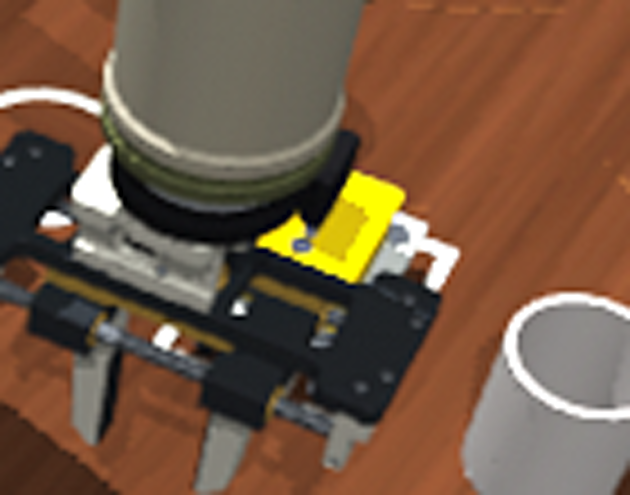

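My release call was malformed and refused, and the retreat that followed ran while the jaws were still opening. The fingers are free now and the caddy is still in the bay, apparently dragged back a few mm at most. I'll raise the arm, clear the view and check.

Request:
jog_arm(
  commands=[0,0,0.02,-0.03,0,0,0,0.03,-0.03,0,0,0,0.03,-0.02,0,0,0,0.03,0,0,0,0,0.03,0,0,0,0,0.03,0,0,0,0,0.03,0,0,0,0,0,0,0],
)

```text
t: 12.22
tool_pos: [0.7015, -0.2352, 0.2125]
orientation: [3.132, 0.219, -0.001]
force: [-0.0, 0.6, 0.0]
opening: 0.0465
```

Run:
```python
from h import *
s,R,y=tool(); p=s['tool_pos']; print(s['t'],p,y,s['force'],s['opening'])
for n in ('top','scene'):
    c=robot.read_camera(n); cv2.imwrite(f'pics/{n}8.png',c['img']); print(n)
    hsvblobs(c,'y',.072,200); hsvblobs(c,'w',.035,300)
    for r in robot.pinpoint('caddy_grip',c)[:4]:
        v,u=r['position']; print(round(r['score'],2),np.round(onz(c,u*560,v*420,.1),3))
    u,v=map(int,proj(c,[.639,.2065,.04])); cv2.imwrite(f'pics/{n}8c.png',cv2.resize(c['img'][v-55:v+55,u-70:u+70],None,fx=4.5,fy=4.5,interpolation=2))
```

```text
12.2167 [ 0.7014978  -0.23524296  0.21245445] 8.004989719967336 [-0.04128656  0.63134622  0.02286941] 0.04647088113476637
top
y 782 [162. 180.] [0.6351 0.1986] [0.071 0.087] 8.7
y 276 [341. 263.] [ 0.4438 -0.2524] [0.069 0.034] 0.1
w 5651 [345. 135.] [ 0.8191 -0.2839] [0.248 0.507] 67.7
w 3077 [375.  63.] [ 0.9788 -0.3489] [0.164 0.151] 67.9
w 458 [172. 116.] [0.8184 0.1947] [0.09  0.085] 3.0
w 995 [163. 185.] [0.6331 0.198 ] [0.125 0.158] 8.2
w 22000 [262. 316.] [ 0.2958 -0.0757] [0.261 0.684] 61.7
w 542 [159. 253.] [0.453  0.2014] [0.111 0.112] 1.4
w 1885 [108. 390.] [0.1136 0.3069] [0.074 0.165] 66.5
w 1496 [139. 397.] [0.0978 0.2287] [0.074 0.133] 66.0
0.71 [0.638 0.201 0.1  ]
0.66 [ 0.487 -0.386  0.1  ]
0.61 [ 0.68  -0.419  0.1  ]
scene
y 814 [380. 171.] [0.6395 0.1844] [0.069 0.117] 9.7
y 1020 [204. 254.] [ 0.4675 -0.2454] [0.081 0.09 ] 1.3
w 412 [80. 11.] [-0.6445  0.2397] [0.068 0.212] 67.1
w 7870 [307.  43.] [0.0561 0.6467] [0.476 0.639] 63.1
w 3522 [413.  21.] [0.3539 0.88  ] [0.366 0.376] 38.0
w 437 [464.  23.] [0.4963 1.0118] [0.037 0.37 ] 21.0
w 446 [474.  26.] [0.5342 1.0296] [0.031 0.388] 19.2
w 445 [512.  31.] [0.6516 1.1023] [0.028 0.512] 0.7
w 2851 [535.  53.] [0.7047 1.0612] [0.202 0.509] 17.0
w 370 [184. 112.] [0.0629 0.0652] [0.051 0.132] 89.0
w 852 [124. 132.] [ 0.0178 -0.0438] [0.196 0.157] 0.3
w 730 [377. 184.] [0.6482 0.1812] [0.122 0.165] 8.5
w 345 [441. 199.] [0.7797 0.211 ] [0.147 0.087] 70.5
w 340 [350. 336.] [ 0.8038 -0.1913] [0.045 0.038] 79.8
0.87 [ 0.686 -0.421  0.1  ]
0.53 [0.632 0.203 0.1  ]
```

View pics/top8c.png

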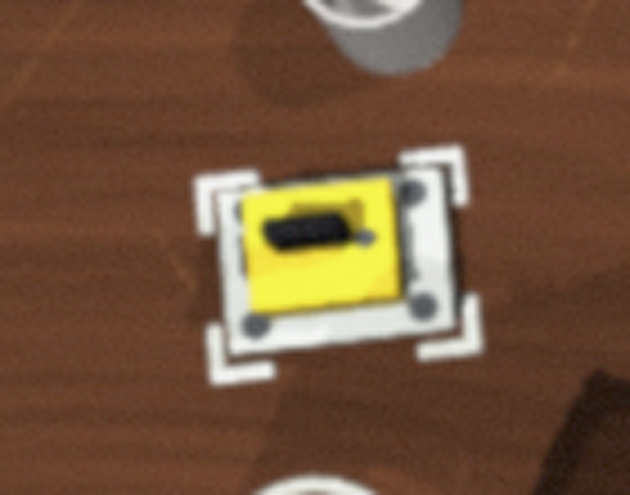

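View pics/scene8c.png

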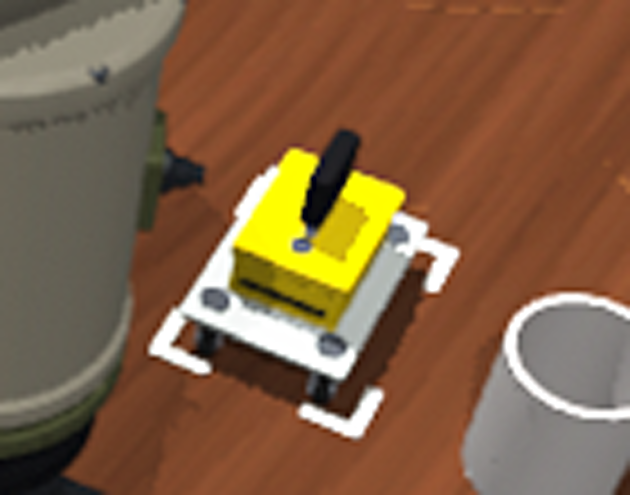

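Caddy at about (0.637,0.200), within 7 mm of the bay's middle and within 1° of its yaw. It stands level on its wheels with the arm clear, and the spare box's pixels are unchanged. I'm handing in.

```bash
python3 -c "
from plant import robot
print(robot.close_job())"
```

```text
the job is handed in; nothing more can be done
None
```

I gripped the caddy by its handle and pushed it about 174 mm straight ahead, latch end first. I then steered it along a shallow arc into the bay, released it and handed the job in at about 12 s.

- **Rear castors:** the scene crop after 144 mm straight, some 290 mm from the bay, showed both rear wheels trailing. I judged this by eye and did not measure the angles.
- **Final position:** the top camera puts the caddy about 7 mm from the bay's middle and within 1° of its long axis. It stands level on its wheels, inside all four corners. The two cameras agreed to about 6 mm on the handle's position.
- **Spare box:** its image position was unchanged, and the brown and purple look-alikes were not touched.
- **What went wrong:** my release call was malformed and refused, so the planned retreat ran while the fingers were still opening. This pulled the caddy back an estimated 4 mm and skipped a planned 2 mm forward nudge. The tool also rose as the jaws let go, and I did not measure how high the handle went. Pictures taken afterwards show the caddy still standing squarely in the bay, with the arm well clear.

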